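# Switch the food warmer off and shut the pot

### The arm

A 6-joint arm with a two-finger parallel gripper is mounted at the origin on a cart in front of the work surface, level with it; the furniture and walls round the work are solid. World frame = base frame: x ahead of the robot, y to its left, z up, the work surface at z = 0. Lengths are in m, angles in rad, forces in N, time in s.
With the tool pointing down it reaches from about 0.35 to 0.975 m from the base axis. Payload 4.9 kg.
Tool frame: the origin (TCP) lies on the mounting face of the last link; the fingertips stand 173 mm ahead of it and the grasp point (between the pads) lies 155 mm ahead of it; z points along the fingers, y is the direction in which the jaws open and shut (so a half turn about z gives the same grasp; the last joint's range is limited). The gripper opens to 85 mm and grips with 20 to 120 N. Pads are 22 mm wide; open, the fingers measure 114 mm over their backs; the gripper's body (76 mm by 85 mm) begins 54 mm behind the grasp point. The pads swing forward as they close: fully open they stand 13 mm farther back than shut.
Start: joints at [1.132, 0.053, 1.613, -0, 1.476, -0.119], TCP at [0.196, 0.593, 0.405] pointing down, gripper open.
Joint ranges: [-3.01, 3.01], [-1.01, 2.22], [0.06, 2.58], [-1.02, 4.17], [0.09, 2.62], [-3.14, 3.14]. Speed limits (rad/s): [2.57, 2.57, 3.14, 3.14, 3.14, 3.14].

### API

Orientations are given as a unit quaternion [w, x, y, z].
In Python, from plant import manip gives the robot as it stands.
- The arm moves only by the tool play_rows, never from a script. Its argument "increments" is a list of rows, each an object with "offset": the shift along the tool's x, y, z in mm, a list of three; "twist": the turn about the tool's z in rad; "grip": the opening, from 0 (shut) to 1 (fully open). In form: [{"offset": [dx, dy, dz], "twist": twist, "grip": grip}, ...]. A call has 1 to 5 rows; each row is the pose to reach, as a shift and turn from the pose commanded when the call began, along the tool's axes at that moment; what a row does not reach only later rows make up. A row lasts 1/12 s, in which the tool goes at most 41.7 mm and 7.16 degrees, less where a joint would pass 70% of its speed; a pose out of reach is approached as far as the arm can. A call with a gripper value outside its range is refused whole. The fingers move at their own pace and stop on an object; the grip force is fixed at half the most. Time passes only in rows, so rows that repeat a pose let the fingers close. It gives the time, the measured TCP pose, the force and the opening at its end, in the units of the state.
- manip.state(): the state, without advancing time (a new reading comes with each control period).
- manip.grab_frame(name): name is "side" or "top"; returns the picture (400x640x3 uint8, blue, green, red); there is no depth.
- manip.get_calibration(name): a dict with "fx", "fy", "cx", "cy" (pixels), "T" (4x4, takes a point from camera to world coordinates). Camera axes: x right, y down, z forward; pixel columns grow to the right and rows downward; lengths in m; the calibration is good to about 2 mm. A picture is of the moment at which its call begins. get_calibration takes no time and is no camera call.
- manip.job_done(): hands the job in, once; it reports no verdict.
Trained networks look in the newest picture that a camera, given by its name, has taken for a name from the list of things; names that differ only in an ending like _2 or _b are one class to them, and where a whole thing is asked for, a point or a joint stands for the part that bears it (a point fixed in the world has none). Each returns a list of dicts, best first, with "p" (0 to 1); they miss things now and then, are a little off and sometimes report something else, mostly with a low value. They report only what shows in the picture. A call takes as long as a camera call.
- manip.boxes_of(query, camera): "xyz" ([x, y, z] in m, in the coordinates of the camera as it stood for that picture, good to about 4 mm: the middle of the surface that is visible of it).
- manip.tip_of(query, camera): "xyz" ([x, y, z] in m, in the coordinates of the camera as it stood for that picture, good to about 4 mm: a listed point, or the origin of a listed thing).
The state is a dict: "time": time; "joint_pos": joint angles; "joint_vel": joint speeds; "joint_efforts": joint torques, N m; "tool_pos": TCP position; "tool_rot": TCP orientation; "contact_force": force on the tool from outside, world axes, zero at the start; "ft_torque": the same for the moment, N m; "gripper_width": opening from 0.0 (shut) to 1.0 (fully open).
Only numpy, scipy, OpenCV 4.12 (cv2) and the standard library are available. Lean on these libraries where they do the work, as an engineer would, in place of code of your own. Each camera call takes 0.05 s, during which the arm holds its last target. There are 200 camera calls.

### The job

Lunch is over: first switch the table warmer off by turning its pointer knob anticlockwise (seen from above) all the way to its end stop. Then press the raised side of the pot's lid down until the lid is fully shut and level, so that the food keeps warm. Do neither with brute force, leave the pot standing on its hot plate, and do not disturb the mug, the tumbler or the other things on the table.

Things in the scene. Friction and masses are not known exactly. Their poses are not given: they have to be found in the camera images.
- warmer: Fixed table-top food warmer, a flat steel box 200 x 430 x 45 mm (x, y, z). Origin: centre of its underside, on the table; z up; its long side lies along its y axis. On its top stand a dark hot plate (diameter 176 mm, 3 mm high, centre at x 0, y +105 mm) and a dial with a knob (centre at x 0, y -135 mm).
- dial (a point): Point on the warmer's top (z = 45 mm above the table) on the knob's upright turning axis; it does not turn with the knob. Round the knob at 68 mm radius lies a low scale: a small round stud marks off (the end stop), growing bars follow it clockwise.
- knob_tip (a point): Outer end of the black knob's upright fin, 60 mm from the axis, 28 mm above the warmer's top; x: outward along the fin. Fin: 16 mm thick, from 24 mm behind the axis to 60 mm in front, 10 to 46 mm above the warmer's top, a light line on it points to the tip; push its side. Hub radius 22 mm; round skirt radius 33 mm, up to 11 mm.
- knob (a joint): Knob angle in rad: 0 at the anticlockwise end stop (off), growing clockwise seen from above up to 4.3. It turns stiffly (about 0.2 N m, some 4 N at 46 mm from the axis) and stays where it is left.
- pot: Low round steel serving pot, loose, 0.9 kg, standing on the hot plate: diameter 148 mm, 58 mm high to the rim, two small wire handles at +y and -y. Origin: centre of its underside; z up. The lid is hooked under a lug at the pot's -x side; the +x side of the lid stands up.
- pot_lid (a joint): Lid angle in rad: 0 fully shut and level, growing as the side at the pot's +x rises (at most 0.2). It turns about the lug at x = -78 mm, z = 59 mm in the pot's frame; stiff (about 0.75 N m, so 5 to 6 N pressed down near the raised edge), it stays where it is left.
- lid_edge (a point): Point to press: on the lid's upper face, 22 mm inside the raised edge, 134 mm from the hinge line and 56 mm from the lid's centre. Lid: steel disc of diameter 156 mm, 10 mm thick, with a low wire handle across its centre (48 mm long, 26 mm high, along the pot's y) and a small tab at the raised edge. z axis: out of the lid's face.
- mug: Bystander: white mug, 89 mm diameter, 88 mm high, to the right of the warmer (-y). Origin under its centre.
- tumbler: Bystander: clear drinking glass, 80 mm diameter, 100 mm high, to the left of the warmer (+y). Origin under its centre.

How it is judged:
On the way, in this order (a step that is already met when the one before it is completed fails the run):
1. the knob is turned to its anticlockwise end stop while the lid is still up (value of joint knob below 0.035 rad and value of joint pot_lid above 0.03 rad), for 0.2 s.
2. the lid is pressed down shut (value of joint pot_lid below 0.015 rad), for 0.2 s.
At the end, for the whole second after the job is handed in: The knob is within 0.035 rad of its anticlockwise end stop, the lid within 0.015 rad of fully shut, the pot at rest and upright (0.03 rad) on the hot plate within 30 mm of where it stood (value of joint knob below 0.035 rad and value of joint pot_lid below 0.015 rad and z of pot in the frame of warmer between 0.044 and 0.053 m and angle between pot's own z axis and vertical below 0.03 rad and distance of pot from where it was at the start of the episode below 0.03 m and linear speed of pot below 0.01 m/s); the robot touches nothing.
It fails at once if the knob or warmer is forced with more than 70 N (contact force between any of the fingers, the arm and warmer above 70 N).
It fails at once if the pot or its lid is forced with more than 70 N (contact force between any of the fingers, the arm and pot above 70 N).
It fails at once if the mug or the tumbler is moved by more than 30 mm or tipped (distance of any of mug, tumbler from where it was at the start of the episode above 0.03 m or angle between any of mug, tumbler's own z axis and vertical above 0.35 rad).
It also fails if it takes over 70 s, if anything falls off the work surface, if the arm or the gripper's body presses on something with over 40 N, if the wrist force passes 120 N, or if a joint passes its speed limit or range.

## Working session

There is one attempt and no reset: what is moved stays moved. The work goes in short steps, Python scripts to look and compute and a tool call to move; the robot and the scene stay as the last step left them, time stands still between calls to the robot, and variables do not carry over. Pictures are saved under pics/ and viewed, about 8 in all and at most 12, crops included, and the job is handed in when it is done.

Besides the shell and the picture viewer there is one more tool, called after "Call:" by a JSON object that holds its "name" and its "arguments", one argument or row to a line. play_rows: Moves the arm, as the interface text tells. Its arguments: {"type":"object","properties":{"increments":{"type":"array"}},"required":["increments"]}

```bash
mkdir -p pics; cat > h.py <<'E'
from plant import manip
import numpy as np, cv2
def w(cam,p):
    T=np.array(manip.get_calibration(cam)["T"]); return (T@np.r_[p,1])[:3]
def tips(names,cams=("top","side")):
    for c in cams:
        for n in names:
            for d in manip.tip_of(n,c)[:2]: print(c,n,round(d["p"],2),np.round(w(c,d["xyz"]),4))
def px(cam,P):
    c=manip.get_calibration(cam);q=np.linalg.inv(np.array(c["T"]))@np.r_[P,1]
    return np.round([c["fx"]*q[0]/q[2]+c["cx"],c["fy"]*q[1]/q[2]+c["cy"]])
E
python3 - <<'E'
from h import *
a=manip.grab_frame("top");b=manip.grab_frame("side")
cv2.imwrite("pics/a.png",a);cv2.imwrite("pics/b.png",b)
tips(["warmer","dial","knob_tip","pot","lid_edge","mug","tumbler"])
s=manip.state();print({k:np.round(v,3) for k,v in s.items()})
for c in("top","side"):print(c,np.round(manip.get_calibration(c)["T"],3).tolist())
E
```

```text
top warmer 0.86 [ 0.5339 -0.0255  0.0058]
top dial 0.69 [ 0.5329 -0.1639  0.0409]
top dial 0.24 [0.5371 0.0803 0.046 ]
top knob_tip 0.89 [ 0.5902 -0.1579  0.0737]
top knob_tip 0.25 [ 0.5469 -0.3319 -0.0008]
top pot 0.65 [0.537  0.08   0.0462]
top lid_edge 0.6 [0.4851 0.1043 0.1415]
top mug 0.95 [ 0.5484 -0.3316 -0.0009]
top tumbler 0.87 [ 0.5937  0.2681 -0.0031]
side warmer 0.95 [ 0.5334 -0.0225  0.0015]
side dial 0.66 [ 0.5274 -0.1569  0.0479]
side knob_tip 0.55 [ 0.586  -0.1528  0.0755]
side pot 0.77 [0.5302 0.0871 0.0453]
side lid_edge 0.57 [0.4873 0.1079 0.1347]
side mug 0.88 [ 0.5418 -0.327   0.0034]
side tumbler 0.32 [0.4849 0.1102 0.1355]
{'time': np.float64(0.8), 'joint_pos': array([ 1.132,  0.053,  1.613, -0.   ,  1.476, -0.119]), 'joint_vel': array([ 0.   ,  0.001,  0.   , -0.001, -0.001, -0.002]), 'joint_efforts': array([ 1.0000e-03, -3.9364e+01, -3.7044e+01, -0.0000e+00,  0.0000e+00,
        0.0000e+00]), 'tool_pos': array([0.196, 0.593, 0.405]), 'tool_rot': array([0.   , 0.159, 0.987, 0.   ]), 'contact_force': array([ 0.446, -1.063, -0.275]), 'ft_torque': array([-0.064,  0.067,  0.031]), 'gripper_width': np.float64(1.0)}
top [[-0.015, -0.984, 0.18, 0.305], [-1.0, 0.017, 0.008, 0.036], [-0.011, -0.18, -0.984, 1.555], [0.0, 0.0, 0.0, 1.0]]
side [[0.84, -0.31, 0.445, 0.059], [-0.543, -0.463, 0.701, -0.785], [-0.011, -0.83, -0.558, 0.747], [0.0, 0.0, 0.0, 1.0]]
```

View pics/a.png

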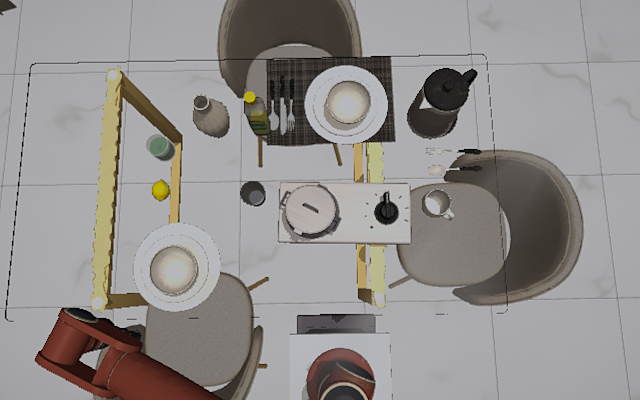

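View pics/b.png

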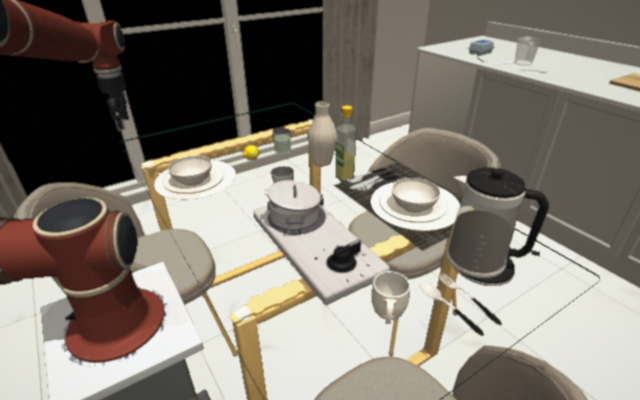

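The top view shows the warmer at px (278-410, 182-243), with the knob at (387,208) and its fin pointing away from the robot. The pot is at (310,210), the tumbler at (253,193) and the mug at (438,203). I'll zoom in on the knob and lid.

```bash
python3 - <<'E'
from h import *
a=manip.grab_frame("top");b=manip.grab_frame("side")
c1=cv2.resize(a[170:255,270:420],None,fx=5.2,fy=5.2,interpolation=cv2.INTER_CUBIC)[:300*2]
cv2.imwrite("pics/c.png",c1)
c2=cv2.resize(b[170:300,245:405],None,fx=4.5,fy=4.5,interpolation=cv2.INTER_CUBIC)
cv2.imwrite("pics/d.png",c2)
tips(["dial","knob_tip","pot","lid_edge","tumbler"])
print(px("top",[.531,-.16,.045]),px("side",[.531,-.16,.045]))
E
```

```text
top dial 0.81 [ 0.5325 -0.164   0.0429]
top dial 0.35 [ 0.5448 -0.331  -0.0006]
top knob_tip 0.84 [ 0.5854 -0.1576  0.0712]
top pot 0.69 [0.5358 0.0808 0.0454]
top lid_edge 0.79 [0.4849 0.1071 0.1401]
top tumbler 0.74 [ 5.954e-01  2.643e-01 -3.000e-04]
side dial 0.64 [ 0.5262 -0.1524  0.051 ]
side knob_tip 0.79 [ 0.5866 -0.1476  0.0714]
side pot 0.63 [0.5324 0.0858 0.0464]
side lid_edge 0.9 [0.4864 0.1124 0.139 ]
[386. 212.] [342. 262.]
```

View pics/c.png

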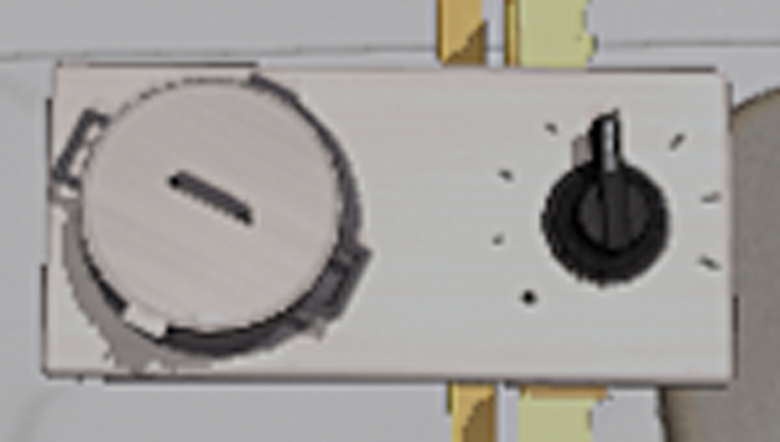

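View pics/d.png

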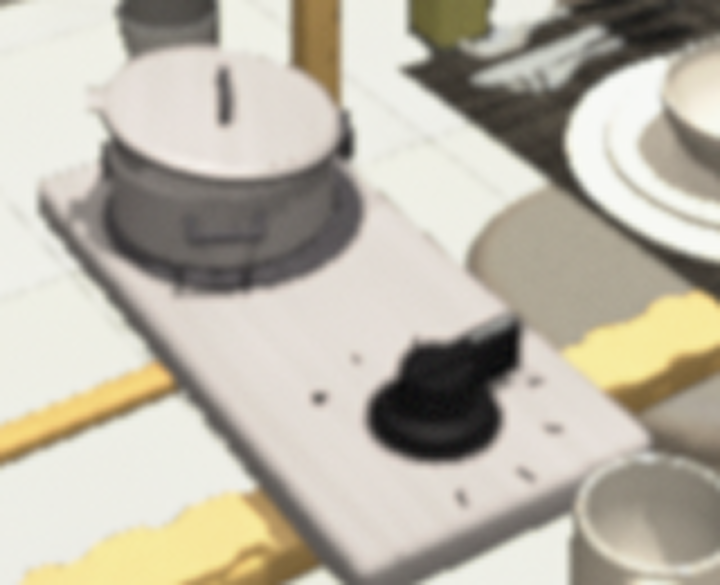

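The stud (off) is at px (372,227), toward robot-left of the knob (world direction about 136°). The fin points at about +5°, so it needs about 2.3 rad anticlockwise. The raised lid edge faces the robot and left, at about (0.486,0.108). I'm moving to the clockwise side of the fin with the fingers shut.

Call:
{"name": "play_rows", "arguments": {
  "increments": [
    {"offset":[-30,-31,0],"twist":-0.08,"grip":0},
    {"offset":[-60,-62,0],"twist":-0.16,"grip":0},
    {"offset":[-88,-90,0],"twist":-0.24,"grip":0},
    {"offset":[-116,-119,0],"twist":-0.32,"grip":0},
    {"offset":[-145,-149,0],"twist":-0.32,"grip":0}
  ]
}}

```text
time: 1.82
tool_pos: [0.2875, 0.4047, 0.4047]
tool_rot: [0.0, -0.002, 1.0, 0.0]
contact_force: [0.3, 0.3, -0.8]
gripper_width: 0.302
```

Call:
{"name": "play_rows", "arguments": {
  "increments": [
    {"offset":[-18,-37,0],"twist":0,"grip":0},
    {"offset":[-36,-74,0],"twist":0,"grip":0},
    {"offset":[-54,-111,0],"twist":0,"grip":0},
    {"offset":[-72,-148,0],"twist":0,"grip":0},
    {"offset":[-90,-185,0],"twist":0,"grip":0}
  ]
}}

```text
time: 2.23
tool_pos: [0.3775, 0.2195, 0.4051]
tool_rot: [0.001, -0.0, 1.0, 0.0]
contact_force: [0.4, 0.3, -0.6]
gripper_width: 0.002
```

Call:
{"name": "play_rows", "arguments": {
  "increments": [
    {"offset":[-18,-37,0],"twist":0,"grip":0},
    {"offset":[-36,-74,0],"twist":0,"grip":0},
    {"offset":[-54,-111,0],"twist":0,"grip":0},
    {"offset":[-72,-148,0],"twist":0,"grip":0},
    {"offset":[-90,-185,0],"twist":0,"grip":0}
  ]
}}

```text
time: 2.65
tool_pos: [0.4676, 0.0342, 0.4051]
tool_rot: [0.001, 0.0, 1.0, 0.0]
contact_force: [-0.4, 1.3, 0.3]
gripper_width: -0.002
```

Call:
{"name": "play_rows", "arguments": {
  "increments": [
    {"offset":[-18,-37,0],"twist":0,"grip":0},
    {"offset":[-36,-74,0],"twist":0,"grip":0},
    {"offset":[-54,-111,0],"twist":0,"grip":0},
    {"offset":[-72,-148,0],"twist":0,"grip":0},
    {"offset":[-90,-185,0],"twist":0,"grip":0}
  ]
}}

```text
time: 3.07
tool_pos: [0.5579, -0.1508, 0.4048]
tool_rot: [0.0, 0.0, 1.0, -0.0]
contact_force: [0.1, 0.1, 0.9]
gripper_width: -0.0
```

Call:
{"name": "play_rows", "arguments": {
  "increments": [
    {"offset":[-12,-27,0],"twist":0,"grip":0},
    {"offset":[-24,-54,0],"twist":0,"grip":0},
    {"offset":[-24,-54,35],"twist":0,"grip":0},
    {"offset":[-24,-54,70],"twist":0,"grip":0},
    {"offset":[-24,-54,105],"twist":0,"grip":0}
  ]
}}

```text
time: 3.48
tool_pos: [0.5817, -0.2036, 0.2993]
tool_rot: [0.001, 0.001, 1.0, -0.0]
contact_force: [0.2, 0.4, -0.9]
gripper_width: 0.002
```

```bash
python3 - <<'E'
from h import *
b=manip.grab_frame("side")
print(manip.state()["tool_pos"])
for P in([.582,-.205,.127],[.582,-.205,.063],[.588,-.155,.073],[.545,-.331,0]):print(px("side",P))
cv2.imwrite("pics/e.png",cv2.resize(b[130:330,250:450],None,fx=3,fy=3,interpolation=cv2.INTER_CUBIC))
E
```

```text
[ 0.57885954 -0.20199749  0.28966089]
[370. 240.]
[369. 259.]
[359. 245.]
[389. 315.]
```

View pics/e.png

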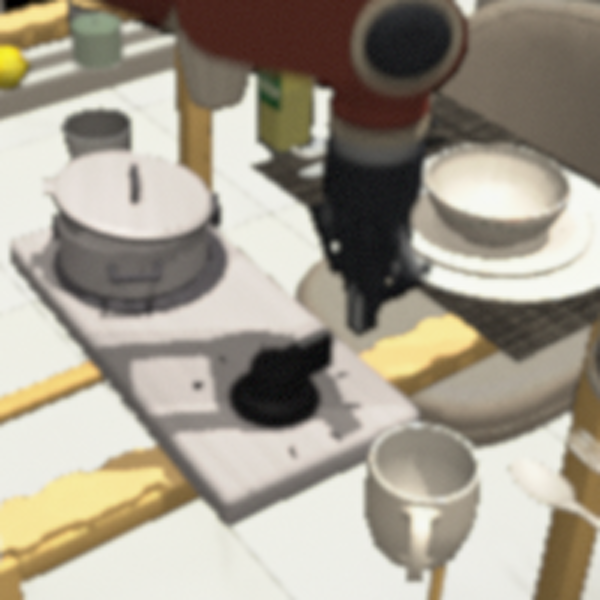

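The fingertips show at px (370,240), exactly as predicted. They are beyond the clockwise side of the fin and clear of the mug, so I'm lowering.

Call:
{"name": "play_rows", "arguments": {
  "increments": [
    {"offset":[0,0,20],"twist":0,"grip":0},
    {"offset":[0,0,40],"twist":0,"grip":0},
    {"offset":[0,0,45],"twist":0,"grip":0},
    {"offset":[0,0,45],"twist":0,"grip":0}
  ]
}}

```text
time: 3.87
tool_pos: [0.5808, -0.2023, 0.2534]
tool_rot: [-0.002, -0.0, 1.0, 0.001]
contact_force: [0.0, -0.0, 0.2]
gripper_width: 0.001
```

```bash
python3 - <<'E'
from h import *
print(manip.state()["tool_pos"])
D=np.array([.530,-.160])
for a in range(5,150,10):
    r=np.radians(a);u=np.array([np.cos(r),np.sin(r)]);n=np.array([np.sin(r),-np.cos(r)])
    h=14.5*abs(np.cos(r))+11*abs(np.sin(r))
    print(a,np.round(D+.046*u+(.008+h/1000)*n,3))
E
```

```text
[ 0.58083319 -0.20227847  0.25337044]
5 [ 0.578 -0.179]
15 [ 0.581 -0.172]
25 [ 0.583 -0.164]
35 [ 0.583 -0.155]
45 [ 0.581 -0.146]
55 [ 0.577 -0.137]
65 [ 0.571 -0.128]
75 [ 0.564 -0.121]
85 [ 0.554 -0.116]
95 [ 0.546 -0.112]
105 [ 0.54 -0.11]
115 [ 0.532 -0.108]
125 [ 0.524 -0.108]
135 [ 0.516 -0.109]
145 [ 0.507 -0.112]
```

Call:
{"name": "play_rows", "arguments": {
  "increments": [
    {"offset":[0,0,14],"twist":0,"grip":0},
    {"offset":[0,9,14],"twist":0,"grip":0},
    {"offset":[0,18,14],"twist":0,"grip":0},
    {"offset":[0,24,14],"twist":0,"grip":0},
    {"offset":[0,30,14],"twist":0,"grip":0}
  ]
}}

```text
time: 4.28
tool_pos: [0.5817, -0.1723, 0.2416]
tool_rot: [0.001, -0.001, 1.0, -0.002]
contact_force: [1.6, -5.4, -3.5]
gripper_width: -0.004
```

Call:
{"name": "play_rows", "arguments": {
  "increments": [
    {"offset":[0,5,0],"twist":0,"grip":0},
    {"offset":[0,10,0],"twist":0,"grip":0},
    {"offset":[-1,16,0],"twist":0,"grip":0},
    {"offset":[-1,22,0],"twist":0,"grip":0},
    {"offset":[0,28,0],"twist":0,"grip":0}
  ]
}}

```text
time: 4.7
tool_pos: [0.5815, -0.1447, 0.2414]
tool_rot: [0.0, -0.0, 1.0, -0.001]
contact_force: [0.2, -5.7, -0.2]
gripper_width: 0.002
```

Call:
{"name": "play_rows", "arguments": {
  "increments": [
    {"offset":[4,7,0],"twist":0,"grip":0},
    {"offset":[10,16,0],"twist":0,"grip":0},
    {"offset":[17,23,0],"twist":0,"grip":0},
    {"offset":[26,28,0],"twist":0,"grip":0},
    {"offset":[35,32,0],"twist":0,"grip":0}
  ]
}}

```text
time: 5.12
tool_pos: [0.5469, -0.1123, 0.242]
tool_rot: [0.002, -0.0, 1.0, -0.001]
contact_force: [4.7, -4.1, -0.1]
gripper_width: -0.002
```

Call:
{"name": "play_rows", "arguments": {
  "increments": [
    {"offset":[6,2,0],"twist":0,"grip":0},
    {"offset":[11,3,0],"twist":0,"grip":0},
    {"offset":[15,4,0],"twist":0,"grip":0},
    {"offset":[19,4,0],"twist":0,"grip":0}
  ]
}}

```text
time: 5.45
tool_pos: [0.5284, -0.1083, 0.2426]
tool_rot: [0.003, -0.0, 1.0, -0.0]
contact_force: [4.8, -1.6, 0.5]
gripper_width: 0.003
```

Call:
{"name": "play_rows", "arguments": {
  "increments": [
    {"offset":[3,0,0],"twist":0,"grip":0},
    {"offset":[6,0,0],"twist":0,"grip":0},
    {"offset":[8,0,0],"twist":0,"grip":0}
  ]
}}

```text
time: 5.7
tool_pos: [0.5205, -0.1083, 0.2426]
tool_rot: [0.003, -0.0, 1.0, -0.0]
contact_force: [5.6, -0.6, -1.0]
gripper_width: -0.0
```

Call:
{"name": "play_rows", "arguments": {
  "increments": [
    {"offset":[2,0,0],"twist":0,"grip":0},
    {"offset":[3,-1,0],"twist":0,"grip":0}
  ]
}}

```text
time: 5.87
tool_pos: [0.5175, -0.109, 0.2426]
tool_rot: [0.003, -0.0, 1.0, 0.0]
contact_force: [5.3, 1.5, 1.9]
gripper_width: -0.005
```

Call:
{"name": "play_rows", "arguments": {
  "increments": [
    {"offset":[2,-1,0],"twist":0,"grip":0},
    {"offset":[3,-1,0],"twist":0,"grip":0}
  ]
}}

```text
time: 6.03
tool_pos: [0.5146, -0.1102, 0.2426]
tool_rot: [0.003, -0.0, 1.0, 0.0]
contact_force: [6.5, -0.6, -0.1]
gripper_width: -0.001
```

Call:
{"name": "play_rows", "arguments": {
  "increments": [
    {"offset":[2,-1,0],"twist":0,"grip":0},
    {"offset":[2,-1,0],"twist":0,"grip":0}
  ]
}}

```text
time: 6.2
tool_pos: [0.5128, -0.1111, 0.2427]
tool_rot: [0.004, -0.0, 1.0, 0.0]
contact_force: [7.2, 2.0, 0.3]
gripper_width: -0.001
```

```bash
python3 - <<'E'
from h import *
b=manip.grab_frame("side")
tips(["knob_tip"],("side",))
print(manip.state()["tool_pos"],manip.state()["contact_force"])
cv2.imwrite("pics/f.png",cv2.resize(b[180:300,270:420],None,fx=4.5,fy=4.5,interpolation=cv2.INTER_CUBIC))
E
```

```text
[ 0.512829   -0.11104775  0.24265317] [ 6.96874079  1.37817617 -0.09824318]
```

View pics/f.png

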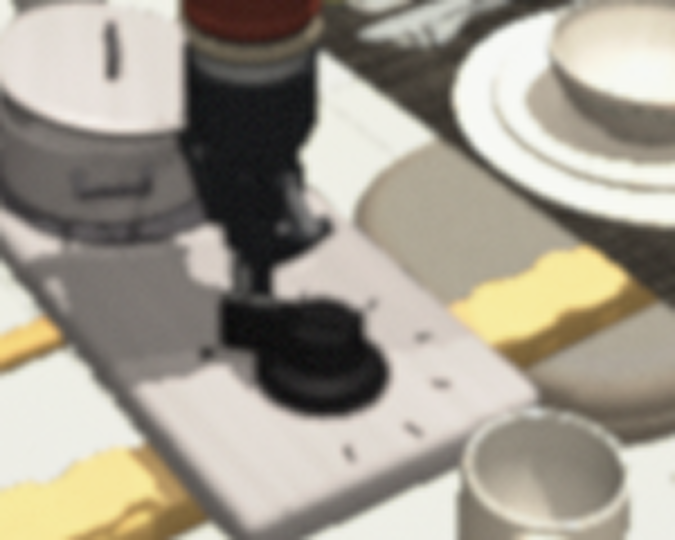

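The fin tip at crop (228,322) is nearly over the stud (205,352). I'll keep pushing in small steps until the stop shows in the force.

Call:
{"name": "play_rows", "arguments": {
  "increments": [
    {"offset":[2,-1,0],"twist":0,"grip":0},
    {"offset":[3,-2,0],"twist":0,"grip":0}
  ]
}}

```text
time: 6.47
tool_pos: [0.511, -0.1122, 0.243]
tool_rot: [0.007, 0.0, 1.0, 0.002]
contact_force: [18.4, 9.2, -4.3]
gripper_width: -0.001
```

Call:
{"name": "play_rows", "arguments": {
  "increments": [
    {"offset":[2,-1,0],"twist":0,"grip":0},
    {"offset":[3,-2,0],"twist":0,"grip":0}
  ]
}}

```text
time: 6.63
tool_pos: [0.5094, -0.1133, 0.2433]
tool_rot: [0.011, 0.001, 1.0, 0.004]
contact_force: [29.5, 14.9, -10.1]
gripper_width: -0.001
```

The force jumped from 7 to about 33 N, so this is the end stop. I'm backing off, raising and checking.

Call:
{"name": "play_rows", "arguments": {
  "increments": [
    {"offset":[0,0,0],"twist":0,"grip":0},
    {"offset":[-15,10,0],"twist":0,"grip":0},
    {"offset":[-30,15,0],"twist":0,"grip":0},
    {"offset":[-30,15,-40],"twist":0,"grip":0},
    {"offset":[-30,15,-80],"twist":0,"grip":0}
  ]
}}

```text
time: 7.05
tool_pos: [0.5346, -0.0991, 0.3175]
tool_rot: [-0.005, -0.001, 1.0, 0.002]
contact_force: [1.0, -0.0, 0.3]
gripper_width: 0.0
```

Call:
{"name": "play_rows", "arguments": {
  "increments": [
    {"offset":[0,0,-40],"twist":0,"grip":0},
    {"offset":[10,30,-60],"twist":0,"grip":0},
    {"offset":[25,65,-60],"twist":0,"grip":0},
    {"offset":[40,100,-60],"twist":0,"grip":0}
  ]
}}

```text
time: 7.38
tool_pos: [0.4951, 0.0005, 0.3838]
tool_rot: [0.002, 0.001, 1.0, 0.0]
contact_force: [-0.5, 0.7, -0.8]
gripper_width: -0.001
```

```bash
python3 - <<'E'
from h import *
b=manip.grab_frame("side");a=manip.grab_frame("top")
tips(["knob_tip","lid_edge","pot"])
print(manip.state()["tool_pos"])
o=np.hstack([cv2.resize(i,(400,300),interpolation=cv2.INTER_CUBIC) for i in(b[190:280,270:390],a[165:255,300:420])])
cv2.imwrite("pics/g.png",o)
E
```

```text
top knob_tip 0.86 [ 0.4851 -0.1157  0.0752]
top lid_edge 0.85 [0.4858 0.1081 0.1399]
top pot 0.85 [0.5363 0.0806 0.0484]
side knob_tip 0.72 [ 0.4879 -0.1086  0.0758]
side lid_edge 0.66 [0.486  0.1124 0.1354]
side pot 0.64 [0.5301 0.0865 0.0453]
[ 0.49557019 -0.00130074  0.38057474]
```

View pics/g.png

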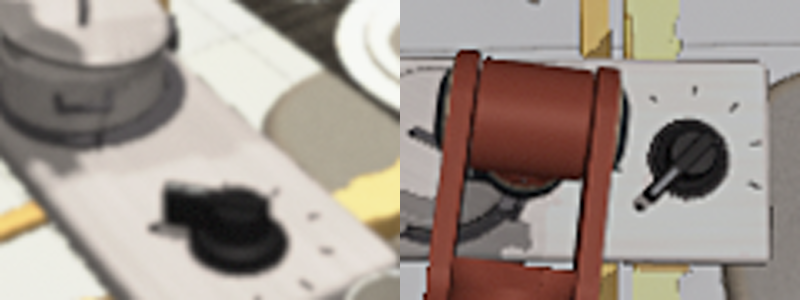

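The fin now points at the stud in both views and covers it, at a measured angle of about 133° against 136° expected. The lid is still up, with its edge at z≈0.138. Next I'm moving over the lid edge.

Call:
{"name": "play_rows", "arguments": {
  "increments": [
    {"offset":[3,37,0],"twist":0,"grip":0},
    {"offset":[7,74,0],"twist":0,"grip":0},
    {"offset":[11,110,0],"twist":0,"grip":0},
    {"offset":[11,110,25],"twist":0,"grip":0},
    {"offset":[11,110,50],"twist":0,"grip":0}
  ]
}}

```text
time: 8.2
tool_pos: [0.4852, 0.1105, 0.3321]
tool_rot: [0.002, -0.001, 1.0, 0.0]
contact_force: [0.6, -0.6, 0.1]
gripper_width: 0.002
```

Call:
{"name": "play_rows", "arguments": {
  "increments": [
    {"offset":[0,0,0],"twist":0,"grip":0},
    {"offset":[0,0,5],"twist":0,"grip":0},
    {"offset":[0,0,10],"twist":0,"grip":0},
    {"offset":[0,0,14],"twist":0,"grip":0}
  ]
}}

```text
time: 8.53
tool_pos: [0.4851, 0.1087, 0.3177]
tool_rot: [0.001, 0.001, 1.0, 0.0]
contact_force: [-0.3, -0.1, 0.0]
gripper_width: 0.002
```

Call:
{"name": "play_rows", "arguments": {
  "increments": [
    {"offset":[0,0,3],"twist":0,"grip":0},
    {"offset":[0,0,6],"twist":0,"grip":0},
    {"offset":[0,0,9],"twist":0,"grip":0},
    {"offset":[0,0,12],"twist":0,"grip":0}
  ]
}}

```text
time: 8.87
tool_pos: [0.4846, 0.1094, 0.3057]
tool_rot: [0.0, 0.0, 1.0, 0.0]
contact_force: [-3.2, 0.8, 4.6]
gripper_width: -0.003
```

Call:
{"name": "play_rows", "arguments": {
  "increments": [
    {"offset":[0,0,2],"twist":0,"grip":0},
    {"offset":[0,0,4],"twist":0,"grip":0},
    {"offset":[0,0,6],"twist":0,"grip":0}
  ]
}}

```text
time: 9.12
tool_pos: [0.4844, 0.1095, 0.2991]
tool_rot: [0.0, -0.0, 1.0, 0.0]
contact_force: [-3.0, 0.7, 5.5]
gripper_width: -0.004
```

Call:
{"name": "play_rows", "arguments": {
  "increments": [
    {"offset":[0,0,2],"twist":0,"grip":0},
    {"offset":[0,0,4],"twist":0,"grip":0},
    {"offset":[0,0,6],"twist":0,"grip":0}
  ]
}}

```text
time: 9.37
tool_pos: [0.4843, 0.1095, 0.2926]
tool_rot: [-0.0, -0.0, 1.0, 0.0]
contact_force: [-3.1, 3.3, 4.8]
gripper_width: 0.002
```

Call:
{"name": "play_rows", "arguments": {
  "increments": [
    {"offset":[0,0,1],"twist":0,"grip":0},
    {"offset":[0,0,2],"twist":0,"grip":0}
  ]
}}

```text
time: 9.53
tool_pos: [0.4843, 0.1094, 0.2906]
tool_rot: [-0.0, -0.0, 1.0, 0.0]
contact_force: [-2.3, 2.7, 4.5]
gripper_width: 0.003
```

Call:
{"name": "play_rows", "arguments": {
  "increments": [
    {"offset":[0,0,1],"twist":0,"grip":0},
    {"offset":[0,0,2],"twist":0,"grip":0}
  ]
}}

```text
time: 9.7
tool_pos: [0.4845, 0.1095, 0.2902]
tool_rot: [-0.0, -0.0, 1.0, 0.0]
contact_force: [-9.7, 2.6, 17.8]
gripper_width: -0.0
```

Call:
{"name": "play_rows", "arguments": {
  "increments": [
    {"offset":[0,0,1],"twist":0,"grip":0},
    {"offset":[0,0,2],"twist":0,"grip":0}
  ]
}}

```text
time: 9.87
tool_pos: [0.4847, 0.1096, 0.2901]
tool_rot: [-0.001, -0.0, 1.0, 0.0]
contact_force: [-14.3, 2.2, 28.1]
gripper_width: -0.001
```

The travel stopped at z=0.290 with the force rising to 31 N, so the lid is shut. I'm holding briefly, then lifting clear and checking.

Call:
{"name": "play_rows", "arguments": {
  "increments": [
    {"offset":[0,0,0],"twist":0,"grip":0},
    {"offset":[0,0,0],"twist":0,"grip":0},
    {"offset":[0,0,-5],"twist":0,"grip":0},
    {"offset":[0,0,-30],"twist":0,"grip":0},
    {"offset":[0,0,-70],"twist":0,"grip":0}
  ]
}}

```text
time: 10.28
tool_pos: [0.4828, 0.1088, 0.3518]
tool_rot: [-0.005, 0.0, 1.0, -0.001]
contact_force: [0.2, 0.1, -0.2]
gripper_width: 0.001
```

Call:
{"name": "play_rows", "arguments": {
  "increments": [
    {"offset":[10,35,-10],"twist":0,"grip":0},
    {"offset":[20,70,-20],"twist":0,"grip":0},
    {"offset":[35,105,-30],"twist":0,"grip":0},
    {"offset":[50,140,-30],"twist":0,"grip":0},
    {"offset":[65,175,-30],"twist":0,"grip":0}
  ]
}}

```text
time: 10.7
tool_pos: [0.4189, 0.2854, 0.387]
tool_rot: [0.002, 0.0, 1.0, -0.0]
contact_force: [0.3, 0.5, -0.4]
gripper_width: 0.004
```

Call:
{"name": "play_rows", "arguments": {
  "increments": [
    {"offset":[10,35,0],"twist":0,"grip":0},
    {"offset":[20,70,0],"twist":0,"grip":0},
    {"offset":[30,105,0],"twist":0,"grip":0},
    {"offset":[30,105,0],"twist":0,"grip":0}
  ]
}}

```text
time: 11.03
tool_pos: [0.3876, 0.3932, 0.3857]
tool_rot: [0.0, -0.003, 1.0, 0.001]
contact_force: [-1.2, 0.1, 0.1]
gripper_width: -0.0
```

```bash
python3 - <<'E'
from h import *
b=manip.grab_frame("side");a=manip.grab_frame("top")
tips(["knob_tip","lid_edge","pot","mug","tumbler"])
print(manip.state()["tool_pos"],manip.state()["contact_force"])
o=np.hstack([cv2.resize(i,(400,300),interpolation=cv2.INTER_CUBIC) for i in(b[170:290,250:410],a[155:268,270:420])])
cv2.imwrite("pics/i.png",o)
E
```

```text
top knob_tip 0.74 [ 0.4882 -0.1148  0.0745]
top lid_edge 0.7 [0.4827 0.109  0.1179]
top pot 0.67 [0.5365 0.0802 0.0465]
top mug 0.98 [ 0.5446 -0.3316 -0.0012]
top tumbler 0.9 [ 0.5911  0.2658 -0.0043]
side knob_tip 0.88 [ 0.4844 -0.1109  0.0768]
side lid_edge 0.85 [0.4805 0.1091 0.1152]
side pot 0.67 [0.5299 0.0863 0.0488]
side pot 0.22 [ 0.5281 -0.1543  0.0458]
side mug 0.75 [ 5.395e-01 -3.257e-01  5.000e-04]
side tumbler 0.57 [0.5909 0.2663 0.0015]
[0.38954438 0.38887073 0.38684767] [ 1.15620596 -0.45656827  0.24198799]
```

View pics/i.png

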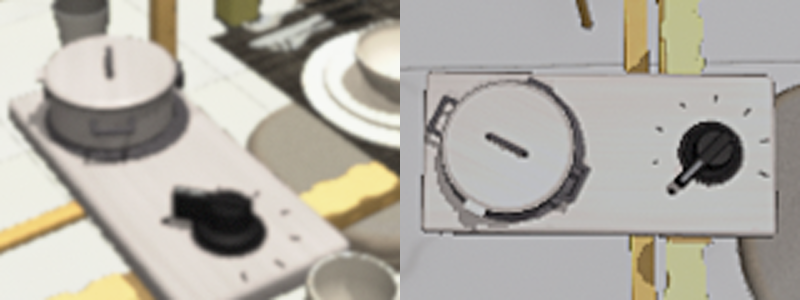

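The lid sits level on the pot, the fin is on the stud, nothing has shifted, and the arm is clear. I'm handing in.

```bash
python3 -c "
from plant import manip; print(manip.job_done())"
```

```text
the job is handed in; nothing more can be done
None
```

I turned the warmer off, then shut the pot's lid, and handed the job in at about 11.5 s on the robot's clock.

- **Knob:** I pushed the fin's side anticlockwise with shut fingers, at about 5–7 N. The force then jumped to about 35 N, which I took as the end stop. In the last pictures the fin covers the off stud, at about 133° measured against about 136° expected. That difference is roughly the 2° the stop tolerance allows, so the force jump is the stronger evidence.
- **Lid:** I pressed the raised edge down at about 5–6 N until travel stopped at a peak of about 32 N. The edge point came down from about z 0.138 m to 0.1165 m, against the roughly 0.117 m I worked out for fully shut. The lid looks level.
- **Other things:** The pot, mug and tumbler are where they started, to within the few millimetres the networks can measure. The first side-view tumbler detection was a false one on the lid and I ignored it. The arm ended clear, touching nothing.

No check failed. The two cameras differed by up to 12 mm on the same point (the dial). `job_done` gives no verdict.

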